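Clamp the countersink in the bench collet

ROBOT

A 7-joint arm with a two-finger parallel gripper is mounted at the origin on a cart in front of the work surface, level with it; the furniture and walls round the work are solid. World frame = base frame: x ahead of the robot, y to its left, z up, the work surface at z = 0. Lengths are in m, angles in rad, forces in N, time in s.
With the tool pointing down it reaches from about 0.425 to 0.925 m from the base axis. Payload 6.8 kg.
Tool frame: the origin (TCP) lies at the very end of the fingers, on their centre line; the grasp point (between the pads) lies 19 mm behind it; z points along the fingers, x is the direction in which the jaws open and shut, and the axes are right-handed (so a half turn about z gives the same grasp; the last joint's range is limited). The gripper opens to 85 mm and grips with 20 to 120 N. Pads are 22 mm wide; open, the fingers measure 114 mm over their backs; the gripper's body (76 mm by 85 mm) begins 54 mm behind the grasp point. The pads swing forward as they close: fully open they stand 13 mm farther back than shut.
Start: joints at [-1.328, 0.477, 0.022, 1.555, -0.011, 1.109, -0.083], TCP at [0.232, 0.634, 0.196] pointing down, gripper open.
Joint ranges: [-2.96, 2.96], [-0.34, 2.1], [-1.41, 1.46], [0.24, 2.44], [-1.37, 4.51], [0.17, 1.92], [-2.96, 2.96]. Speed limits (rad/s): [2.39, 2.39, 3.14, 3.14, 3.14, 3.14, 3.14].

INTERFACE

Orientations are given as a rotation vector (axis times angle).
In Python, from bench import r, grab_frame gives the robot as it stands. The module is installed in compiled form; this text tells all that it offers.
- The arm moves only by the tool send_rows, never from a script. Its argument "series" is a list of rows, each a list of 2 entries, a list of its own where there are three numbers: the shift along the tool's x, y, z in m, then the turn, a rotation vector about the tool's x, y, z in units of 5 degrees (1.0 is 5 degrees). A call has 1 to 20 rows; each row shifts and turns the commanded pose from where the row before left it, along the tool's axes as they then stand; what a row does not reach is not made up. A row lasts 1/8 s, in which the tool goes at most 62.5 mm and 10.7 degrees, less where a joint would pass 70% of its speed; a pose out of reach is approached as far as the arm can. A call is refused whole if a number of a shift passes 0.0625 or a number of a turn 1, either way. A call with a gripper value outside its range is refused whole. "fingers" is the closure in counts, from 0 (fully open) to 255 (shut), set as the call begins (left out, the last holds). The fingers move at their own pace and stop on an object; "grip_force" is the grip in N (left out, the last holds). Time passes only in rows, so rows that do not move let the fingers close. It gives the time, the measured TCP pose, the force and the opening at its end, in the units of the state.
- r.get_obs(): the state, without advancing time (a new reading comes with each control period).
- grab_frame(name): name is "scene" or "top" or "wrist"; returns a dict with "frame" (480x640x3 uint8, red, green, blue), "fx", "fy", "cx", "cy" (pixels), "dist_coeffs" ([k1, k2, p1, p2, k3] as OpenCV has them; the pictures are not rectified), "origin" and "rotation" of the camera in the world; the wrist camera has in their place "T_tool_cam" (4x4, takes a point from camera to tool coordinates, whose origin is the TCP and whose axes are the tool frame's). Camera axes: x right, y down, z forward; pixel columns grow to the right and rows downward; lengths in m; the calibration is good to about 2 mm. A picture is of the moment at which its call begins: read the wrist's pose just before it. There is no depth.
- r.hand_in(): hands the job in, once; it reports no verdict.
The state is a dict: "clock": time; "joints": joint angles; "qvel": joint speeds; "tau": joint torques, N m; "tcp_pos": TCP position; "orientation": TCP orientation; "contact_force": force on the tool from outside, world axes, zero at the start; "moment": the same for the moment, N m; "grip_width": finger opening in m.
Only numpy, scipy, OpenCV 4.12 (cv2) and the standard library are available. Lean on these libraries where they do the work, as an engineer would, in place of code of your own. Each camera call takes 0.05 s, during which the arm holds its last target.

TASK

Take the cone-headed countersink with the yellow sleeve out of the wooden stand and set it upright, shank down and fully home, in the open bench collet. Then tighten the collet nut on it by swinging the red handle clockwise, seen from above, until it comes to its stop, and let go.

Things in the scene. Friction and masses are not known exactly. Their poses are not given: they have to be found in the camera images.
- cone_bit_sleeve (a point): Centre of the countersink's yellow sleeve (24 mm across, 24 high). It stands loose, shank down, in a wooden stand 40 mm high (three holes 34 deep, 70 apart in a row), beside a blue ball-headed and a green cylinder-headed bit of equal size. z points up the bit, y along the row. The 12 mm wide shank ends 78 mm below this point, the pointed cone head 38 mm above it.
- collet_mouth (a point): Centre of the mouth of the bench collet (grey flange 88 mm wide, fixed), at rim height, 58 mm above the table; z up. A steel funnel 45 mm wide narrows within 16 mm to an upright bore 15.6 mm wide with its floor 46 mm below this point: with the bit fully home, its sleeve's centre is 32 mm above this point. The dark nut round it is 66 mm across.
- collet_nut (a joint): Turn of the collet nut in rad: 0 fully open, growing clockwise seen from above, firm stop at 1.2. It turns about the upright axis through the collet mouth with friction of 0.12 N m and stays where it is left. It drives three jaws in the bore inward: from about 1.0 on they grip the 12 mm shank.
- nut_handle (a point): Grip point on the upright red handle of the nut's lever: a round post 18 mm across, 75 mm out from the nut's axis; its top is 17 mm above this point, the lever bar 55 mm below it. It goes round with the nut. The vial turntable to the right of the collet stands up to 261 mm high, between the start pose and the work: pass above it.

How it is judged:
On the way, in this order (a step that is already met when the one before it is completed fails the run):
1. the countersink is home in the collet, upright, with the nut still open (horizontal distance between cone_bit_sleeve and collet_mouth below 0.015 m and z of cone_bit_sleeve in the frame of collet_mouth below 0.042 m and angle between cone_bit_sleeve's own z axis and vertical below 0.2 rad and value of joint collet_nut below 0.6 rad), for 0.2 s.
2. the nut is turned up to its stop with the countersink in it (horizontal distance between cone_bit_sleeve and collet_mouth below 0.015 m and z of cone_bit_sleeve in the frame of collet_mouth below 0.042 m and angle between cone_bit_sleeve's own z axis and vertical below 0.2 rad and value of joint collet_nut above 1 rad), for 0.2 s.
At the end, for the whole second after the job is handed in: The yellow-sleeved countersink stands shank down in the collet, within 10 mm of fully home, its sleeve within 15 mm of the collet's axis and within 0.2 rad of upright, and the nut is turned to within 0.2 rad of its stop (joint above 1.0) (all of step 2); the robot touches nothing.
It also fails if it takes over 56 s, if anything falls off the work surface, if the arm or the gripper's body presses on something with over 40 N, if the wrist force passes 120 N, or if a joint passes its speed limit or range.

## Working session

There is one attempt and no reset: what is moved stays moved. The work goes in short steps, Python scripts to look and compute and a tool call to move; the robot and the scene stay as the last step left them, time stands still between calls to the robot, and variables do not carry over. Pictures are saved under pics/ and viewed, and the job is handed in when it is done.

Besides the shell and the picture viewer there is one more tool, called after "Call:" as name(argument=value, ...), one argument or row to a line, values as JSON. send_rows: Moves the arm, as the interface text tells. Its arguments: {"type":"object","properties":{"series":{"type":"array"},"fingers":{"type":"number"},"grip_force":{"type":"number"}},"required":["series"]}

```bash
mkdir -p pics; ls; cat > h.py <<'E'
import numpy as np, cv2
from scipy.spatial.transform import Rotation as R
from bench import r, grab_frame
def cam(name):
    o=r.get_obs(); f=grab_frame(name)
    K=np.array([[f['fx'],0,f['cx']],[0,f['fy'],f['cy']],[0,0,1]]); d=np.array(f['dist_coeffs'],float)
    if 'T_tool_cam' in f:
        T=np.eye(4);T[:3,:3]=R.from_rotvec(o['orientation']).as_matrix();T[:3,3]=o['tcp_pos']
        M=T@np.array(f['T_tool_cam'])
        org,rot=M[:3,3],M[:3,:3]
    else: org,rot=np.array(f['origin']),np.array(f['rotation'])
    if rot.shape!=(3,3): rot=R.from_rotvec(rot).as_matrix()
    return dict(img=f['frame'],K=K,d=d,o=org,R=rot)
def save(c,n): cv2.imwrite('pics/'+n,cv2.cvtColor(c['img'],cv2.COLOR_RGB2BGR))
def ray(c,uv):
    p=cv2.undistortPoints(np.array([[uv]],float),c['K'],c['d'])[0,0]
    return c['o'],c['R']@np.array([p[0],p[1],1.])
def onz(c,uv,z):
    o,v=ray(c,uv); return o+v*(z-o[2])/v[2]
def proj(c,P):
    q=c['R'].T@(np.array(P,float)-c['o'])
    return cv2.projectPoints(q.reshape(1,1,3),np.zeros(3),np.zeros(3),c['K'],c['d'])[0].ravel()
def tri(cs,uvs):
    A=np.zeros((3,3));b=np.zeros(3)
    for c,uv in zip(cs,uvs):
        o,v=ray(c,uv);v=v/np.linalg.norm(v);P=np.eye(3)-np.outer(v,v);A+=P;b+=P@o
    return np.linalg.solve(A,b)
E
python3 - <<'E'
from h import *
o=r.get_obs();print({k:np.round(v,3) for k,v in o.items()})
for n in('scene','top','wrist'):
    c=cam(n);save(c,n+'0.png');print(n,c['o'].round(3),c['R'].round(3).tolist(),c['K'].round(1).tolist())
E
```

```text
pics
{'clock': np.float64(0.0), 'joints': array([-1.328,  0.478,  0.022,  1.557, -0.012,  1.109, -0.083]), 'qvel': array([ 0.001,  0.001,  0.001, -0.   ,  0.   ,  0.001,  0.   ]), 'tau': array([-1.0000e-03, -5.9645e+01,  1.6080e+00, -2.8119e+01,  1.2000e-02,
        1.0000e-02, -0.0000e+00]), 'tcp_pos': array([0.232, 0.633, 0.195]), 'orientation': array([ 2.574e+00,  1.799e+00, -2.000e-03]), 'contact_force': array([ 1.006, -0.263, -0.237]), 'moment': array([ 0.019, -0.011,  0.019]), 'grip_width': np.float64(0.086)}
scene [0.146 0.882 0.558] [[-0.829, -0.313, 0.463], [-0.559, 0.478, -0.678], [-0.009, -0.821, -0.571]] [[445.0, 0.0, 314.5], [0.0, 445.0, 242.1], [0.0, 0.0, 1.0]]
top [0.402 0.327 0.944] [[-0.014, -0.99, 0.14], [-1.0, 0.014, -0.003], [0.001, -0.14, -0.99]] [[436.7, 0.0, 326.9], [0.0, 436.7, 241.4], [0.0, 0.0, 1.0]]
wrist [0.155 0.663 0.373] [[0.344, 0.888, 0.304], [0.939, -0.324, -0.114], [-0.003, 0.325, -0.946]] [[411.2, 0.0, 321.6], [0.0, 411.2, 238.2], [0.0, 0.0, 1.0]]
```

View pics/scene0.png

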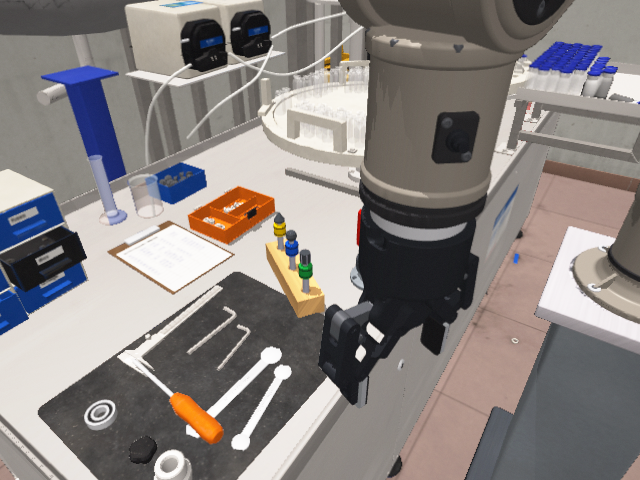

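View pics/top0.png

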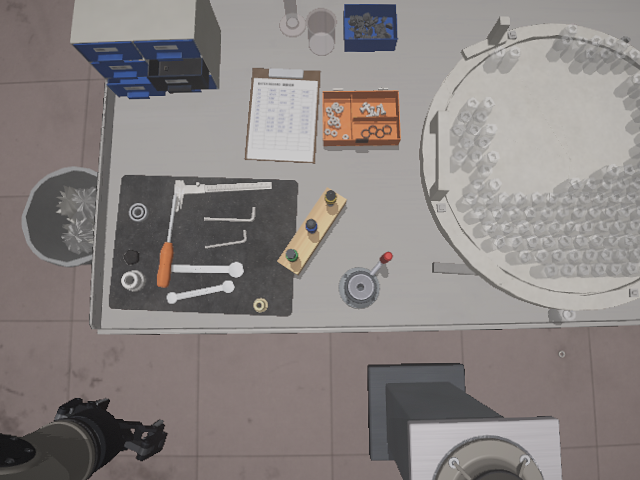

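View pics/wrist0.png

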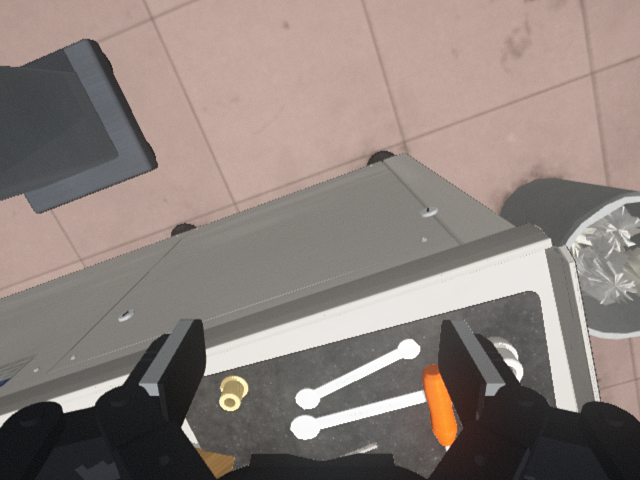

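The top view shows the stand at about (312,232) with the yellow bit at (331,196), the collet at (361,287) and the red handle at (387,257). Next I'll measure these positions.

```bash
python3 - <<'E'
from h import *
for n in('top','scene'):
    c=cam(n);h=cv2.cvtColor(c['img'],cv2.COLOR_RGB2HSV)
    for nm,lo,hi in(('yel',(22,150,90),(34,255,255)),('red',(0,200,80),(4,255,255)),('red2',(175,200,80),(180,255,255)),('blue',(105,150,60),(125,255,255)),('green',(55,120,50),(90,255,255)),('wood',(12,60,120),(24,200,255))):
        m=cv2.inRange(h,lo,hi);k,l,s,ce=cv2.connectedComponentsWithStats(m)
        for i in range(1,k):
            if s[i][4]>25: print(n,nm,s[i].tolist(),ce[i].round(1))
    a=c['img'][130:330,250:450] if n=='top' else c['img'][190:330,230:380]
    cv2.imwrite('pics/z_%s.png'%n,cv2.resize(a[:,:,::-1],None,fx=3 if n=='top' else 4,fy=3 if n=='top' else 4,interpolation=2))
E
```

```text
top blue [102, 55, 20, 4, 47] [112.   56.7]
top blue [114, 72, 22, 5, 105] [124.9  74.1]
top blue [121, 77, 28, 7, 111] [135.4  80.6]
top blue [138, 92, 10, 4, 30] [142.9  93.5]
top wood [342, 103, 8, 14, 66] [346.3 109.4]
top wood [351, 103, 16, 15, 118] [356.5 110.2]
top wood [383, 103, 13, 13, 109] [389.4 108.7]
top wood [323, 116, 12, 15, 46] [326.7 122.7]
top wood [324, 117, 27, 23, 200] [341.2 130.5]
top wood [352, 124, 12, 15, 98] [356.4 130.7]
top wood [382, 125, 15, 14, 82] [391.4 133.6]
top wood [277, 188, 70, 86, 1790] [311.7 231.6]
scene yel [274, 222, 12, 15, 143] [279.3 229.4]
scene red [357, 210, 4, 35, 79] [358.3 226.6]
scene blue [248, 26, 20, 10, 126] [257.5  30.3]
scene blue [200, 36, 23, 12, 163] [210.8  41.6]
scene blue [530, 42, 72, 31, 1378] [566.5  57.1]
scene blue [588, 57, 29, 19, 287] [601.2  67.1]
scene blue [41, 66, 85, 116, 3751] [ 92.4 114.5]
scene blue [156, 163, 50, 41, 1149] [180.7 182.8]
scene blue [0, 193, 63, 58, 1768] [ 28.9 220.8]
scene blue [285, 240, 13, 17, 163] [291.4 248.3]
scene blue [514, 254, 5, 9, 31] [515.7 258. ]
scene blue [0, 263, 86, 72, 2064] [ 34.9 297.7]
scene blue [0, 270, 9, 22, 107] [  2.6 282. ]
scene green [299, 263, 13, 16, 174] [305.  270.7]
scene wood [158, 221, 30, 10, 91] [167.9 225. ]
scene wood [107, 231, 128, 63, 445] [157.3 264.3]
scene wood [265, 238, 60, 80, 1943] [294.1 282.6]
```

View pics/z_top.png

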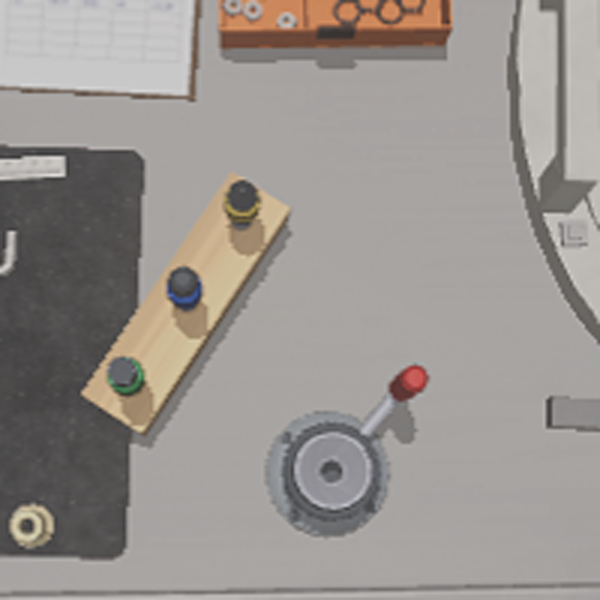

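View pics/z_scene.png

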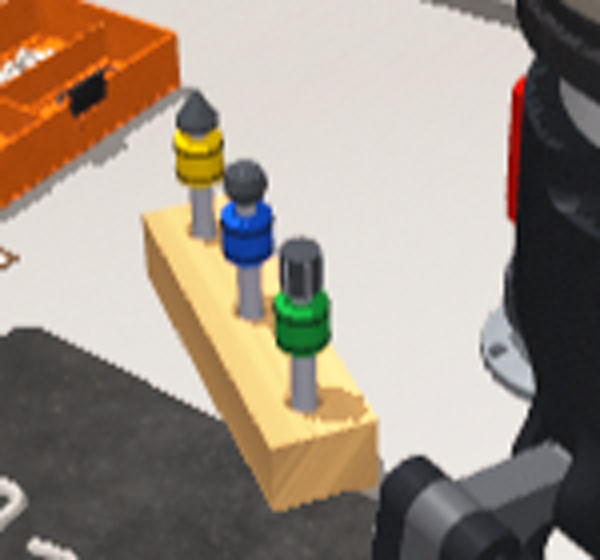

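```bash
python3 - <<'E'
from h import *
t=cam('top');s=cam('scene')
print('sleeve top@.09',onz(t,(330.6,197.5),.09),'scene@.084',onz(s,(279.7,228.9),.084))
print('tri',tri([t,s],[(330.6,197.5),(279.7,228.9)]))
print('green',tri([t,s],[(292,256),(305.3,270.7)]),'blue',tri([t,s],[(311.5,227),(291.6,248.5)]))
for uv,z in [((360.7,286.7),.058),((360.5,286.9),.05)]: print('collet',onz(t,uv,z))
for z in(.08,.11,.12,.13,.14): print('handletop',z,onz(t,(388.3,255.7),z))
for z in(.05,.26):print('turntable left edge',onz(t,(421,165),z),onz(t,(433,265),z))
print('table edge',onz(t,(360,328),0))
from scipy.spatial.transform import Rotation as R
print(R.from_rotvec(r.get_obs()['orientation']).as_matrix())
E
```

```text
sleeve top@.09 [0.61124249 0.31591705 0.09      ] scene@.084 [0.6120353  0.31860393 0.084     ]
tri [0.61360073 0.31604246 0.08195049]
green [0.49652219 0.39486389 0.08092664] blue [0.55442672 0.35566233 0.08156166]
collet [0.43368471 0.25753497 0.058     ]
collet [0.43357009 0.25732702 0.05      ]
handletop 0.08 [0.49349435 0.20278346 0.08      ]
handletop 0.11 [0.49031912 0.20709135 0.11      ]
handletop 0.12 [0.48926071 0.20852731 0.12      ]
handletop 0.13 [0.48820231 0.20996328 0.13      ]
handletop 0.14 [0.4871439  0.21139924 0.14      ]
turntable left edge [0.68953927 0.12193824 0.05      ] [0.47607361 0.10686405 0.05      ]
turntable left edge [0.62198607 0.17008062 0.26      ] [0.45868732 0.15854904 0.26      ]
table edge [0.34818702 0.25656553 0.        ]
[[ 3.43632265e-01  9.39104278e-01 -1.47517808e-04]
 [ 9.39104210e-01 -3.43632296e-01 -3.56793818e-04]
 [-3.85758484e-04 -1.59287270e-05 -9.99999925e-01]]
```

Call:
send_rows(
  series=[
    [[-0.006,0.017,0],[0,0,0]],
    [[-0.014,0.039,0],[0,0,0]],
    [[-0.014,0.039,0],[0,0,0]],
    [[-0.014,0.039,0],[0,0,0]],
    [[-0.014,0.039,0],[0,0,0]],
    [[-0.014,0.039,0],[0,0,0]],
    [[-0.014,0.039,0],[0,0,0]],
    [[-0.014,0.039,0],[0,0,0]],
    [[-0.014,0.039,0],[0,0,0]],
    [[-0.014,0.039,0],[0,0,0]],
    [[-0.014,0.039,0],[0,0,0]],
    [[-0.014,0.039,0],[0,0,0]],
    [[-0.006,0.02,0],[0,0,0.9]],
    [[0,0,0],[0,0,1]],
    [[0,0,0],[0,0,0.9]],
    [[0,0,0],[0,0,0]],
    [[0,0,0],[0,0,0]],
  ],
  fingers=0,
)

```text
clock: 2.48
tcp_pos: [0.6127, 0.3171, 0.1961]
orientation: [2.774, 1.474, 0.0]
contact_force: [0.2, 1.0, 0.0]
grip_width: 0.0856
```

```bash
python3 - <<'E'
from h import *
c=cam('wrist');save(c,'w1.png')
o=r.get_obs();print(o['clock'],o['tcp_pos'],o['orientation'],o['joints'].round(2))
print(R.from_rotvec(o['orientation']).as_matrix().round(4).tolist())
print(proj(c,(.613,.317,.096)),proj(c,(.613,.317,.122)),proj(c,(.4337,.2575,.058)))
E
```

```text
2.525 [0.61264883 0.31730475 0.19605131] [ 2.77446979e+00  1.47347039e+00 -1.44408026e-05] [-0.71  0.51  0.2   1.53 -0.11  1.12  0.49]
[[0.56, 0.8285, 0.0001], [0.8285, -0.56, -0.0001], [-0.0001, 0.0001, -1.0]]
[320.13814382 221.10525492] [319.96014822 232.63126226] [106.65960384  47.89337079]
```

View pics/w1.png

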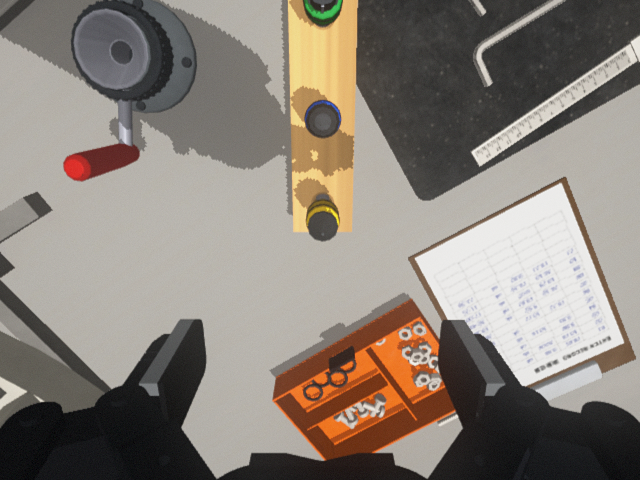

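```bash
python3 - <<'E'
from h import *
c=cam('wrist')
a=c['img'][170:270,260:390];cv2.imwrite('pics/z2.png',cv2.resize(a[:,:,::-1],None,fx=6,fy=6,interpolation=2))
a=c['img'][0:200,50:210];cv2.imwrite('pics/z3.png',cv2.resize(a[:,:,::-1],None,fx=3,fy=3,interpolation=2))
E
```

```text
(no output)
```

View pics/z2.png

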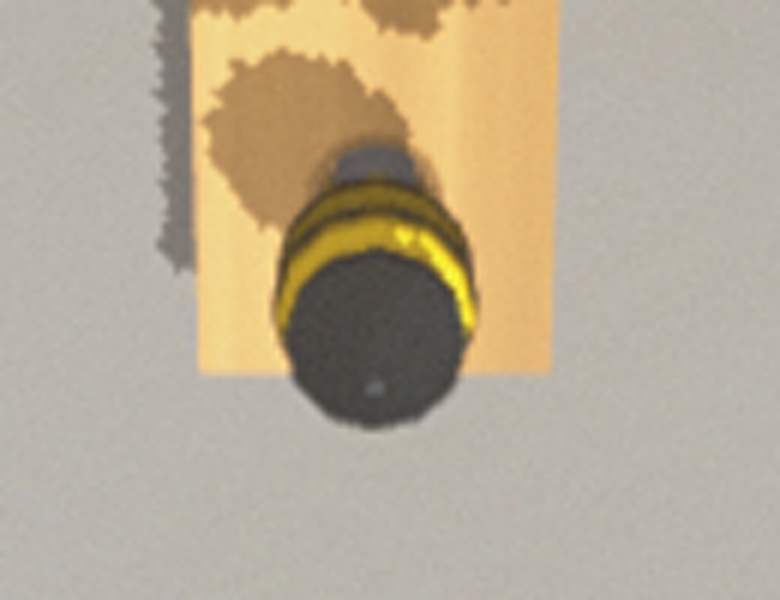

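View pics/z3.png

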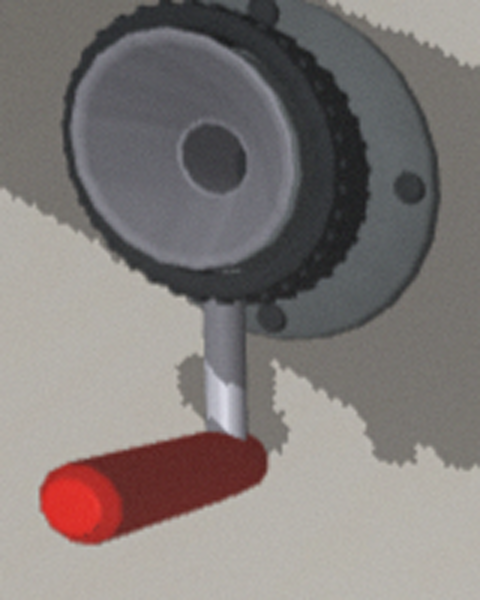

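```bash
python3 - <<'E'
from h import *
c=cam('wrist');t=cam('top')
print('tip',onz(c,(322.5,234.5),.122),'shank-sleeve tip')
print('collet',onz(c,(111.7,49.7),.058),'rim',onz(c,(50+72/3,45),.058),onz(c,(50+298/3,52),.058))
print('bore z.042',onz(c,(50+213/3,158/3),.042))
for z in(.11,.115,.12):print('handle',z,onz(c,(76.5,167.5),z),)
print('tri',tri([c,t],[(76.5,167.5),(388.3,255.7)]),tri([c,t],[(111.7,49.7),(360.7,286.7)]))
o=r.get_obs();print(o['clock'])
E
```

```text
tip [0.6148678  0.31804154 0.122     ] shank-sleeve tip
collet [0.43641993 0.26007015 0.058     ] rim [0.41942667 0.24030752 0.058     ] [0.45233663 0.28096613 0.058     ]
bore z.042 [0.43624092 0.25906324 0.042     ]
handle 0.11 [0.49238813 0.21049771 0.11      ]
handle 0.115 [0.49338674 0.21342193 0.115     ]
handle 0.12 [0.49438534 0.21634615 0.12      ]
tri [0.49100382 0.20609914 0.10261141] [0.43380794 0.25715195 0.04995985]
2.675
```

Call:
send_rows(
  series=[
    [[0.002,0.0015,0.01],[0,0,0]],
    [[0,0,0.02],[0,0,0]],
    [[0,0,0.02],[0,0,0]],
    [[0,0,0.02],[0,0,0]],
    [[0,0,0.02],[0,0,0]],
    [[0,0,0.02],[0,0,0]],
    [[0,0,0.015],[0,0,0]],
    [[0,0,0.006],[0,0,0]],
    [[0,0,0],[0,0,0]],
  ],
)

```text
clock: 3.8
tcp_pos: [0.6149, 0.3187, 0.0648]
orientation: [2.775, 1.472, -0.0]
contact_force: [0.0, -1.2, 0.1]
grip_width: 0.0856
```

Call:
send_rows(
  series=[
    [[0,0,0],[0,0,0]],
    [[0,0,0],[0,0,0]],
    [[0,0,0],[0,0,0]],
    [[0,0,0],[0,0,0]],
    [[0,0,0],[0,0,0]],
    [[0,0,0],[0,0,0]],
    [[0,0,0],[0,0,0]],
    [[0,0,0],[0,0,0]],
  ],
  fingers=255,
  grip_force=40,
)

```text
clock: 4.8
tcp_pos: [0.6153, 0.3189, 0.0654]
orientation: [-2.775, -1.472, -0.001]
contact_force: [0.1, -0.0, 4.4]
grip_width: 0.0177
```

```bash
python3 - <<'E'
from h import *
c=cam('wrist');save(c,'w3.png')
E
```

```text
(no output)
```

View pics/w3.png

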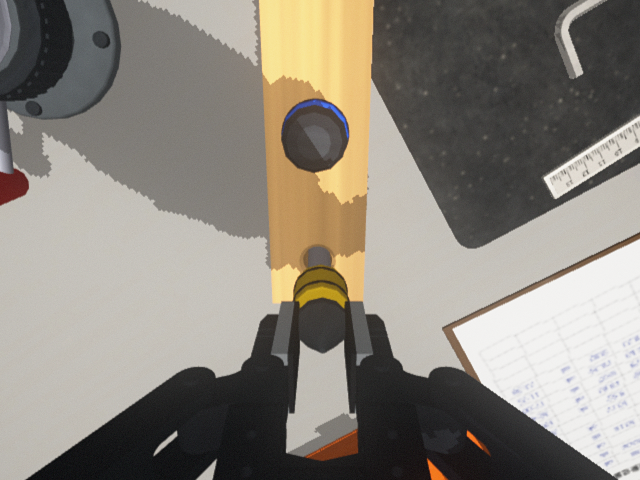

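```bash
python3 - <<'E'
from h import *
o=r.get_obs();print({k:np.round(o[k],4).tolist() for k in('clock','tcp_pos','contact_force','moment','grip_width')})
c=cam('wrist')
a=c['img'][230:430,220:420];cv2.imwrite('pics/z4.png',cv2.resize(a[:,:,::-1],None,fx=3,fy=3,interpolation=2))
s=cam('scene');save(s,'s4.png')
for z in(.072,.084,.096,.122):print(z,proj(c,(.6149,.318,z)),proj(s,(.6149,.318,z)))
T=R.from_rotvec(o['orientation']).as_matrix()
g=o['tcp_pos']-T[:,2]*.019
for x in(-.012,0,.012): print([proj(c,g+T@np.array([x,y,0])).round(0).tolist() for y in(-.011,0,.011)])
E
```

```text
{'clock': 4.85, 'tcp_pos': [0.6152, 0.3189, 0.0654], 'contact_force': [-0.6153, -0.2518, 5.0436], 'moment': [-0.0519, -0.0001, 0.0485], 'grip_width': 0.0175}
0.072 [317.05434482 287.30878627] [279.05931794 233.42586839]
0.084 [316.75670947 299.49682034] [278.72661132 228.32020963]
0.096 [316.41838818 313.35092779] [278.38846239 223.13333633]
0.122 [315.49912474 350.99437261] [277.63646704 211.60676613]
[[290.0, 276.0], [291.0, 299.0], [291.0, 322.0]]
[[319.0, 276.0], [319.0, 299.0], [319.0, 322.0]]
[[347.0, 276.0], [347.0, 299.0], [346.0, 322.0]]
```

View pics/z4.png

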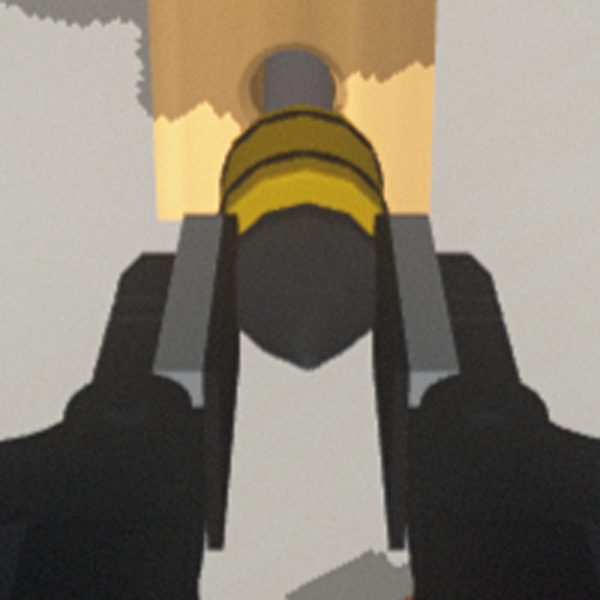

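View pics/s4.png

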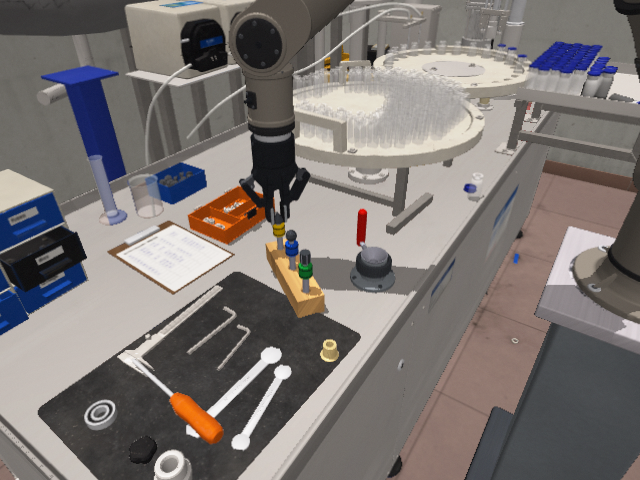

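```bash
python3 - <<'E'
from h import *
f=grab_frame('wrist');M=np.array(f['T_tool_cam']);print(M.round(4).tolist())
K=np.array([[f['fx'],0,f['cx']],[0,f['fy'],f['cy']],[0,0,1]]);d=np.array(f['dist_coeffs'])
def p(P):
    q=np.linalg.inv(M)@np.array([*P,1.]);return cv2.projectPoints(q[:3].reshape(1,1,3),np.zeros(3),np.zeros(3),K,d)[0].ravel().round(0).tolist()
print('open');
for z in(-.013,-.025,-.045):print(z,[p((-.0428,y,z)) for y in(-.011,0,.011)])
print('closed')
for z in(0,-.005,-.01,-.02,-.03):print(z,[p((-.00885,y,z)) for y in(-.011,0,.011)])
E
```

```text
[[1.0, 0.0002, -0.001, 0.0014], [0.0002, 0.9457, 0.3249, -0.0824], [0.001, -0.3249, 0.9457, -0.1778], [0.0, 0.0, 0.0, 1.0]]
open
-0.013 [[221.0, 270.0], [223.0, 293.0], [224.0, 315.0]]
-0.025 [[214.0, 282.0], [216.0, 306.0], [218.0, 329.0]]
-0.045 [[200.0, 306.0], [203.0, 332.0], [205.0, 357.0]]
closed
0 [[300.0, 259.0], [300.0, 281.0], [301.0, 302.0]]
-0.005 [[299.0, 263.0], [300.0, 285.0], [300.0, 307.0]]
-0.01 [[299.0, 268.0], [299.0, 290.0], [300.0, 312.0]]
-0.02 [[298.0, 277.0], [298.0, 301.0], [299.0, 323.0]]
-0.03 [[296.0, 287.0], [297.0, 312.0], [297.0, 336.0]]
```

```bash
python3 - <<'E'
from h import *
s=cam('scene')
a=s['img'][160:280,220:340];cv2.imwrite('pics/z5.png',cv2.resize(a[:,:,::-1],None,fx=5,fy=5,interpolation=2))
o=r.get_obs()
print(proj(s,o['tcp_pos']),proj(s,o['tcp_pos']+[0,0,.019]),proj(s,o['tcp_pos']+[0,0,.073]),o['grip_width'],o['clock'])
E
```

```text
[278.84551136 236.35638083] [278.31571047 228.30271654] [276.73270428 204.27226784] 0.017797440625872265 5.05
```

View pics/z5.png

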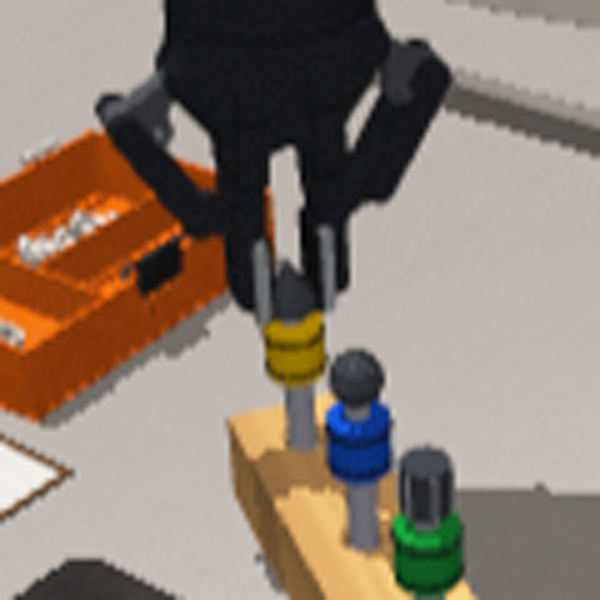

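The scene and wrist views both show that the real fingertips end about 35 mm short of the stated TCP. The pads are squeezing the cone instead of the sleeve: the opening is 17.7 mm and Fz is +5 N. I'll reopen, go lower and grip again.

Call:
send_rows(
  series=[
    [[0,0,0],[0,0,0]],
    [[0,0,0],[0,0,0]],
    [[0,0,0],[0,0,0]],
    [[0,0,0],[0,0,0]],
    [[0,0,0],[0,0,0]],
    [[0,0,0],[0,0,0]],
    [[0,-0.002,0.008],[0,0,0]],
    [[0,0,0.01],[0,0,0]],
    [[0,0,0.01],[0,0,0]],
    [[0,0,0.006],[0,0,0]],
    [[0,0,0],[0,0,0]],
  ],
  fingers=0,
)

```text
clock: 6.42
tcp_pos: [0.6128, 0.3195, 0.0302]
orientation: [2.775, 1.472, -0.002]
contact_force: [-0.2, -0.2, -0.2]
grip_width: 0.0859
```

Call:
send_rows(
  series=[
    [[0,0,0],[0,0,0]],
    [[0,0,0],[0,0,0]],
    [[0,0,0],[0,0,0]],
    [[0,0,0],[0,0,0]],
    [[0,0,0],[0,0,0]],
    [[0,0,0],[0,0,0]],
    [[0,0,0],[0,0,0]],
  ],
  fingers=255,
  grip_force=40,
)

```text
clock: 7.3
tcp_pos: [0.6134, 0.3197, 0.0313]
orientation: [2.775, 1.472, 0.0]
contact_force: [-0.6, -1.2, 5.0]
grip_width: 0.0226
```

```bash
python3 - <<'E'
from h import *
c=cam('wrist');s=cam('scene');o=r.get_obs();print(o['contact_force'],o['grip_width'])
a=c['img'][230:430,220:420];b=s['img'][160:280,220:340]
cv2.imwrite('pics/z6.png',np.hstack([cv2.resize(a[:,:,::-1],(400,400)),cv2.resize(b[:,:,::-1],(400,400),interpolation=2)]))
E
```

```text
[-1.37745382 -1.17717684  4.44990769] 0.02268986937452278
```

View pics/z6.png

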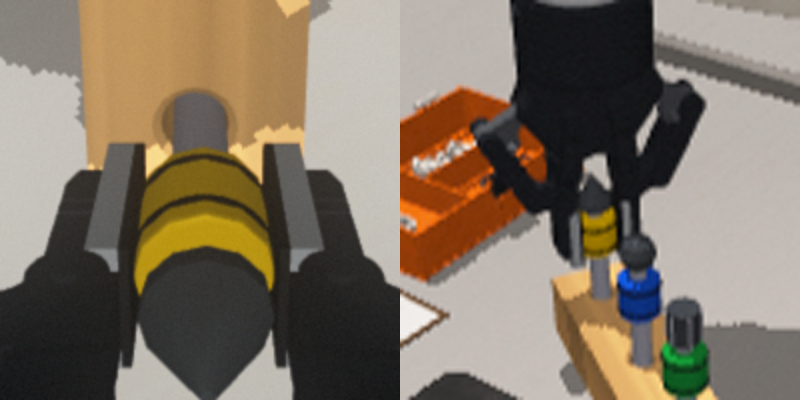

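Call:
send_rows(
  series=[
    [[0,0,-0.005],[0,0,0]],
    [[0,0,-0.015],[0,0,0]],
    [[0,0,-0.02],[0,0,0]],
    [[0,0,-0.02],[0,0,0]],
    [[0,0,-0.02],[0,0,0]],
    [[0,0,-0.02],[0,0,0]],
    [[0,0,-0.02],[0,0,0]],
    [[0,0,0],[0,0,0]],
    [[0,0,0],[0,0,0]],
  ],
)

```text
clock: 8.52
tcp_pos: [0.6128, 0.3196, 0.1504]
orientation: [-2.775, -1.473, 0.002]
contact_force: [0.4, -0.2, -1.4]
grip_width: 0.0227
```

```bash
python3 - <<'E'
from h import *
c=cam('wrist');save(c,'w7.png');s=cam('scene');save(s,'s7.png');o=r.get_obs();print(o['contact_force'],o['grip_width'],o['tcp_pos'])
T=R.from_rotvec(o['orientation']).as_matrix();print((T.T@(np.array([.436,.259,0])-o['tcp_pos'])).round(4))
E
```

```text
[-0.2718034  -0.6354523   0.06191768] 0.022821815880564752 [0.61253632 0.31946226 0.1498115 ]
[-0.1487 -0.1122  0.1502]
```

View pics/w7.png

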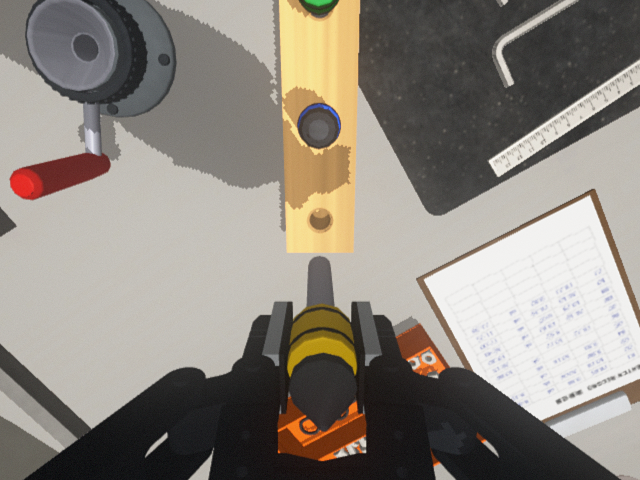

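View pics/s7.png

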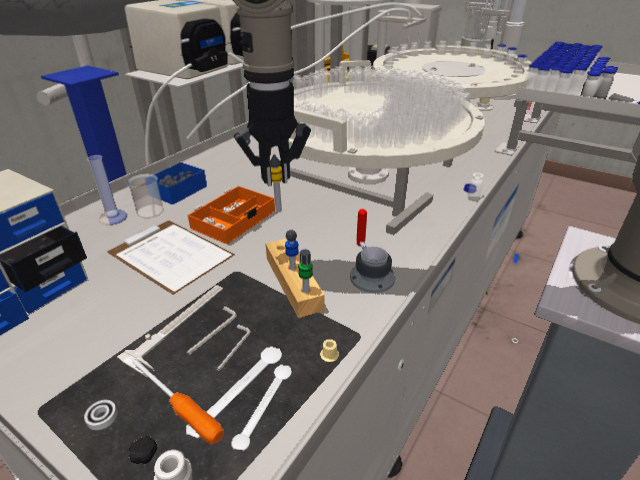

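Call:
send_rows(
  series=[
    [[-0.015,-0.011,0],[0,0,0]],
    [[-0.029,-0.022,0],[0,0,0]],
    [[-0.03,-0.023,0],[0,0,0]],
    [[-0.03,-0.023,0],[0,0,0]],
    [[-0.03,-0.022,0],[0,0,0]],
    [[-0.015,-0.011,0],[0,0,0]],
    [[0,0,0],[0,0,0]],
    [[0,0,0],[0,0,0]],
    [[0,0,0],[0,0,0]],
  ],
)

```text
clock: 9.75
tcp_pos: [0.4378, 0.2595, 0.1509]
orientation: [2.775, 1.472, 0.0]
contact_force: [0.2, 0.4, -0.0]
grip_width: 0.0226
```

```bash
python3 - <<'E'
from h import *
c=cam('wrist');save(c,'w8.png');o=r.get_obs();print(o['contact_force'],o['grip_width'],o['tcp_pos'])
a=c['img'][130:290,220:420];cv2.imwrite('pics/z8.png',cv2.resize(a[:,:,::-1],None,fx=4,fy=4,interpolation=2)[:600])
for k in('top','scene'): save(cam(k),k+'8.png')
E
```

```text
[-0.36857511  0.49627894 -0.70613198] 0.022725365320330617 [0.43765528 0.25940521 0.15083251]
```

View pics/w8.png

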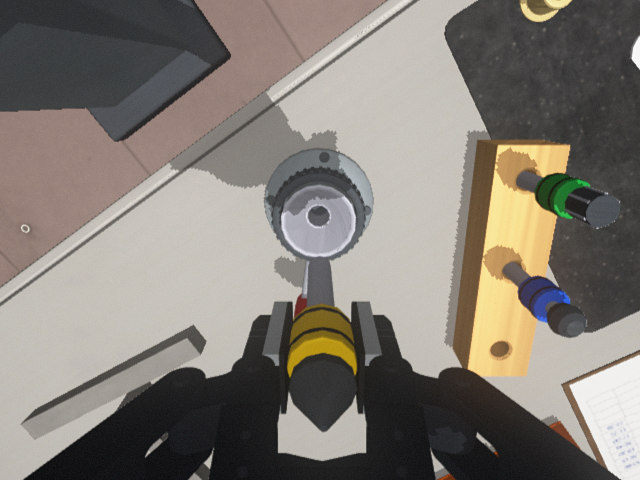

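View pics/z8.png

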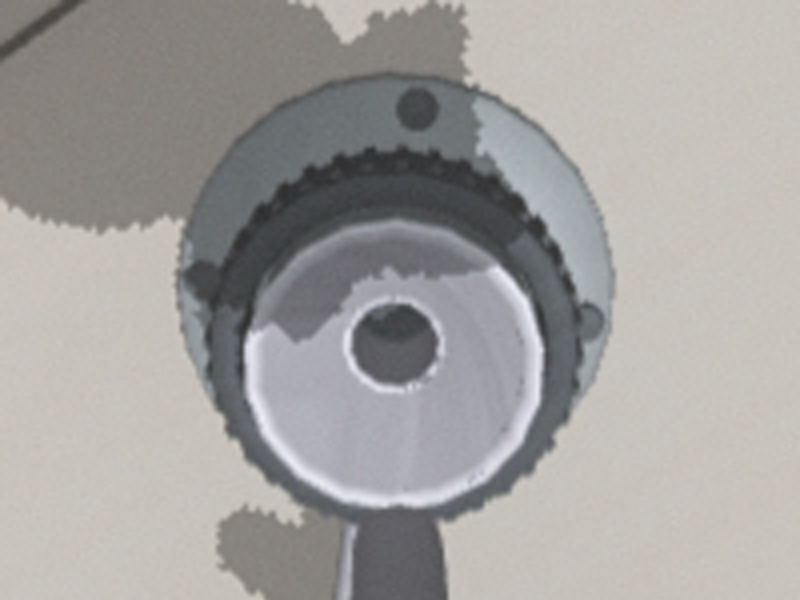

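View pics/scene8.png

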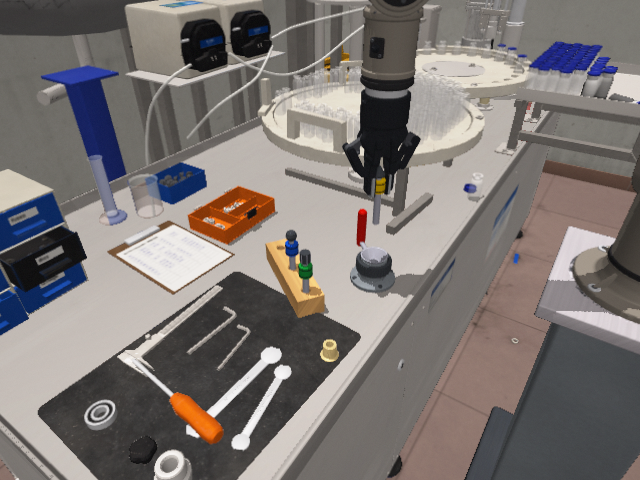

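```bash
python3 - <<'E'
from h import *
c=cam('wrist');o=r.get_obs()
T=R.from_rotvec(o['orientation']).as_matrix()
def tl(P):return (T.T@(P-o['tcp_pos'])).round(4)
zc=o['tcp_pos'][2]
print('rim',tl(onz(c,(318.75,220.75),.058)),onz(c,(318.75,220.75),.058),'w',onz(c,(220+245/4,221),.058)-onz(c,(220+545/4,221),.058))
print('bore',tl(onz(c,(319,216),.042)))
print('shank near edge',tl(onz(c,(319.8,257.),zc-.0253)))
print('tip',tl(onz(c,(323,431),zc+.0907)))
t=cam('top');a=t['img'][130:330,250:450];cv2.imwrite('pics/z9.png',cv2.resize(a[:,:,::-1],None,fx=3,fy=3,interpolation=2))
s=cam('scene');a=s['img'][150:300,310:460];cv2.imwrite('pics/z10.png',cv2.resize(a[:,:,::-1],None,fx=4,fy=4,interpolation=2))
E
```

```text
rim [-0.0008 -0.0021  0.0929] [0.43518844 0.25978105 0.058     ] w [-0.02885052 -0.04259525  0.        ]
bore [-0.0007 -0.0009  0.1089]
shank near edge [ 0.0003 -0.0021  0.0253]
tip [ 0.0017  0.0019 -0.0907]
```

View pics/z10.png

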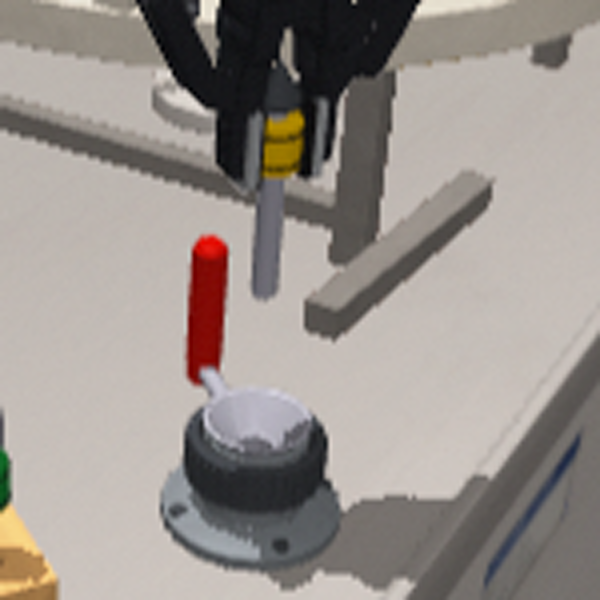

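Call:
send_rows(
  series=[
    [[-0.001,-0.005,0.01],[0,0,0]],
    [[0,0,0.02],[0,0,0]],
    [[0,0,0.02],[0,0,0]],
    [[0,0,0.015],[0,0,0]],
    [[0,0,0.007],[0,0,0]],
    [[0,0,0],[0,0,0]],
    [[0,0,0],[0,0,0]],
  ],
)

```text
clock: 10.92
tcp_pos: [0.4327, 0.2615, 0.0795]
orientation: [-2.775, -1.472, -0.002]
contact_force: [-0.5, -0.5, -0.5]
grip_width: 0.0228
```

```bash
python3 - <<'E'
from h import *
c=cam('wrist');o=r.get_obs();print(o['contact_force'],o['grip_width'],o['tcp_pos'],R.from_rotvec(o['orientation']).as_matrix()[2].round(4))
a=c['img'][190:390,220:420];s=cam('scene');b=s['img'][180:300,310:430]
cv2.imwrite('pics/z11.png',np.hstack([cv2.resize(a[:,:,::-1],(400,400)),cv2.resize(b[:,:,::-1],(400,400),interpolation=2)]))
E
```

```text
[ 0.53072066 -0.39660703  0.09043915] 0.022944385650527165 [0.43270479 0.26151444 0.07960133] [ 1.2e-03  3.0e-04 -1.0e+00]
```

View pics/z11.png

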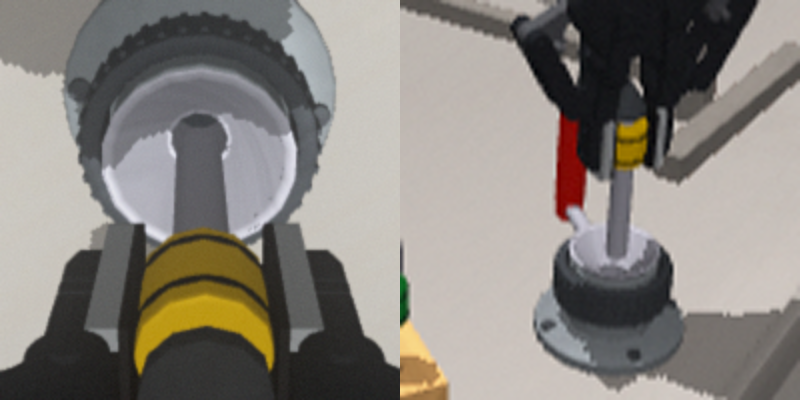

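```bash
python3 - <<'E'
from h import *
c=cam('wrist');o=r.get_obs()
a=c['img'][230:300,280:360];cv2.imwrite('pics/z12.png',cv2.resize(a[:,:,::-1],None,fx=8,fy=8,interpolation=2))
T=R.from_rotvec(o['orientation']).as_matrix()
def pp(P): return ((proj(c,o['tcp_pos']+T@np.array(P))-[280,230])*8).round(0)
z=o['tcp_pos'][2]
for y in(-.006,-.004,-.002,0):print(y,'shank near edge',pp((0,y,.0253)),'bore nearrim',pp((0,y-.0078+.0,z-.042)))
print('rim45', pp((0,0,z-.058)))
E
```

```text
-0.006 shank near edge [314. 160.] bore nearrim [315.  -9.]
-0.004 shank near edge [314. 189.] bore nearrim [315.  19.]
-0.002 shank near edge [314. 217.] bore nearrim [315.  46.]
0 shank near edge [314. 245.] bore nearrim [315.  74.]
rim45 [314. 266.]
```

View pics/z12.png

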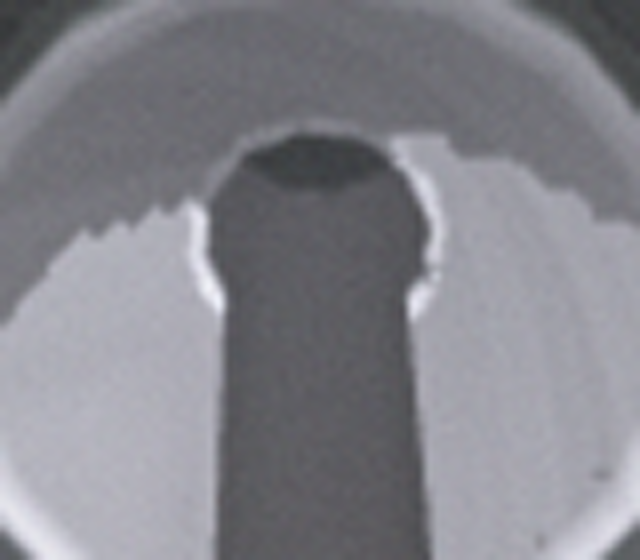

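Call:
send_rows(
  series=[
    [[0,0,0.005],[0,0,0]],
    [[0,0,0.005],[0,0,0]],
    [[0,0,0.005],[0,0,0]],
    [[0,0,0.003],[0,0,0]],
    [[0,0,0],[0,0,0]],
  ],
)

```text
clock: 11.7
tcp_pos: [0.4322, 0.261, 0.0607]
orientation: [2.775, 1.472, -0.001]
contact_force: [0.8, -0.4, -0.5]
grip_width: 0.0229
```

Call:
send_rows(
  series=[
    [[0,0,0.005],[0,0,0]],
    [[0,0,0.005],[0,0,0]],
    [[0,0,0.005],[0,0,0]],
    [[0,0,0.004],[0,0,0]],
    [[0,0,0],[0,0,0]],
  ],
)

```text
clock: 12.32
tcp_pos: [0.4322, 0.261, 0.0416]
orientation: [2.775, 1.472, -0.001]
contact_force: [0.9, -0.9, -0.0]
grip_width: 0.0229
```

Call:
send_rows(
  series=[
    [[0,0,0.002],[0,0,0]],
    [[0,0,0.001],[0,0,0]],
    [[0,0,0.001],[0,0,0]],
    [[0,0,0],[0,0,0]],
  ],
)

```text
clock: 12.82
tcp_pos: [0.4324, 0.2613, 0.038]
orientation: [-2.775, -1.472, -0.001]
contact_force: [1.2, -1.3, -1.2]
grip_width: 0.0231
```

Call:
send_rows(
  series=[
    [[0,0,0],[0,0,0]],
    [[0,0,0],[0,0,0]],
    [[0,0,0],[0,0,0]],
    [[0,0,0],[0,0,0]],
    [[0,0,0],[0,0,0]],
    [[0,0,0],[0,0,0]],
  ],
  fingers=0,
)

```text
clock: 13.58
tcp_pos: [0.4323, 0.2612, 0.038]
orientation: [-2.775, -1.472, -0.0]
contact_force: [0.7, 0.4, -0.6]
grip_width: 0.0856
```

```bash
python3 - <<'E'
from h import *
c=cam('wrist');o=r.get_obs();print(o['contact_force'],o['grip_width'],o['tcp_pos'])
a=c['img'][190:470,170:470];s=cam('scene');b=s['img'][180:300,310:430]
cv2.imwrite('pics/z13.png',np.hstack([cv2.resize(a[:,:,::-1],(400,400)),cv2.resize(b[:,:,::-1],(400,400),interpolation=2)]))
E
```

```text
[-0.55123071  0.10935622  0.72280704] 0.08520987134333102 [0.43223374 0.26116063 0.03797443]
```

View pics/z13.png

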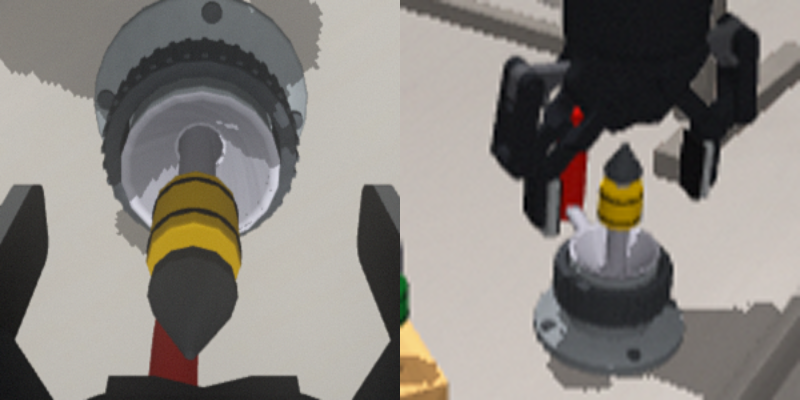

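```bash
python3 - <<'E'
from h import *
s=cam('scene');c=cam('wrist');o=r.get_obs()
for P in((.4355,.2595),(.4345,.258),(.434,.26)):print(proj(s,(*P,.128)),proj(s,(*P,.138)),proj(c,(*P,.128)),proj(c,(*P,.138)))
print(tri([s,c],[(377.5,223.5),(312.5,438.5)]))
E
```

```text
[376.19264489 222.7516984 ] [376.58769213 218.022697  ] [318.42507415 434.17490676] [318.08963384 465.59757161]
[377.07549132 222.54109594] [377.47662541 217.81382154] [311.74440989 434.20848909] [310.78650522 465.63240918]
[376.80885854 223.12036083] [377.20884303 218.38785196] [316.82046082 429.69130235] [316.33312553 460.84788221]
[0.43470829 0.25754599 0.12708127]
```

Call:
send_rows(
  series=[
    [[0,0,-0.01],[0,0,0]],
    [[0,0,-0.02],[0,0,0]],
    [[0,0,-0.03],[0,0,0]],
    [[0,0,-0.03],[0,0,0]],
    [[0,0,-0.03],[0,0,0.75]],
    [[0,0,-0.02],[0,0,0.75]],
    [[0,0,0],[0,0,0]],
    [[0,0,0],[0,0,0]],
  ],
)

```text
clock: 14.78
tcp_pos: [0.4318, 0.2609, 0.1776]
orientation: [2.865, 1.29, -0.001]
contact_force: [-0.1, 0.4, -0.3]
grip_width: 0.0855
```

```bash
python3 - <<'E'
from h import *
c=cam('wrist');save(c,'w14.png');o=r.get_obs();print(o['contact_force'],o['tcp_pos'],R.from_rotvec(o['orientation']).as_matrix().round(3).tolist())
t=cam('top');save(t,'t14.png')
E
```

```text
[ 0.58379223  0.0168024  -0.69152101] [0.43164366 0.26075953 0.17721083] [[0.663, 0.748, -0.001], [0.748, -0.663, -0.001], [-0.001, -0.0, -1.0]]
```

View pics/w14.png

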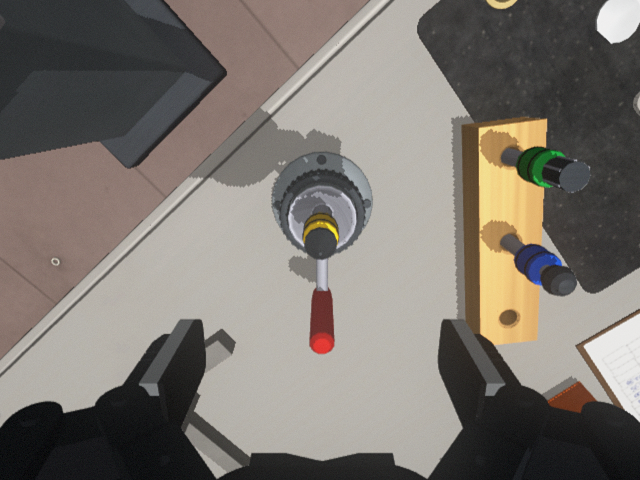

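```bash
python3 - <<'E'
from h import *
c=cam('wrist');o=r.get_obs();T=R.from_rotvec(o['orientation']).as_matrix()
for z in(.105,.11,.115):
  P=onz(c,(321.5,343.5),z);print(z,(T.T@(P-o['tcp_pos'])).round(4),P, np.linalg.norm(P[:2]-[.4347,.2576]))
s=cam('scene');h=cv2.cvtColor(s['img'],cv2.COLOR_RGB2HSV);m=cv2.inRange(h,(0,180,60),(5,255,255));k,l,st,ce=cv2.connectedComponentsWithStats(m)
print([st[i].tolist() for i in range(1,k) if st[i][4]>20])
for z in(.05,.105,.11,.115):print(z,proj(s,(.4905,.209,z)))
E
```

```text
0.105 [0.0012 0.0817 0.0721] [0.49348571 0.20738466 0.105     ] 0.07731325651959112
0.11 [0.0012 0.0784 0.0671] [0.49103663 0.2095759  0.11      ] 0.07402789751258992
0.115 [0.0012 0.0751 0.0621] [0.48858755 0.21176714 0.115     ] 0.07074262251592194
[[357, 209, 10, 37, 267]]
0.05 [360.86774294 236.12816513]
0.105 [362.29264291 212.93782265]
0.11 [362.42749492 210.74645533]
0.115 [362.56327363 208.54061324]
```

Call:
send_rows(
  series=[
    [[0,0.016,0],[0,0,0]],
    [[0.0005,0.02,0],[0,0,0]],
    [[0,0.02,0],[0,0,0]],
    [[0,0.02,0.01],[0,0,0]],
    [[0,0,0.02],[0,0,0]],
    [[0,0,0.02],[0,0,0]],
    [[0,0,0.025],[0,0,0]],
    [[0,0,0.025],[0,0,0]],
    [[0,0,0.02],[0,0,0]],
    [[0,0,0.015],[0,0,0]],
    [[0,0,0],[0,0,0]],
  ],
)

```text
clock: 16.35
tcp_pos: [0.4891, 0.2102, 0.042]
orientation: [2.865, 1.287, -0.003]
contact_force: [-0.1, -0.8, 0.6]
grip_width: 0.0852
```

```bash
python3 - <<'E'
from h import *
c=cam('wrist');o=r.get_obs();print(o['contact_force'],o['tcp_pos'])
s=cam('scene');b=s['img'][150:300,290:440]
cv2.imwrite('pics/z15.png',np.hstack([cv2.resize(c['img'][:,:,::-1],(400,300)),cv2.resize(b[:,:,::-1],(300,300),interpolation=2)]))
E
```

```text
[0.09728383 1.16962617 0.28483956] [0.48966445 0.21059537 0.04284368]
```

View pics/z15.png

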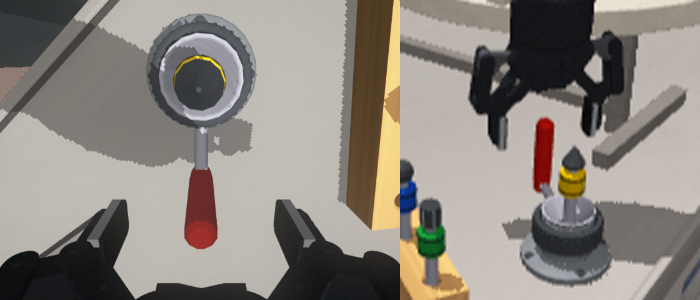

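Call:
send_rows(
  series=[
    [[0,0,0.005],[0,0,0]],
    [[0,0,0],[0,0,0]],
    [[0,0,0],[0,0,0]],
    [[0,0,0],[0,0,0]],
    [[0,0,0],[0,0,0]],
    [[0,0,0],[0,0,0]],
  ],
  fingers=185,
  grip_force=20,
)

```text
clock: 17.2
tcp_pos: [0.4894, 0.2112, 0.038]
orientation: [-2.865, -1.288, -0.0]
contact_force: [-0.9, -0.0, 0.3]
grip_width: 0.0232
```

```bash
python3 - <<'E'
from h import *
c=cam('wrist');o=r.get_obs();print(o['contact_force'],o['tcp_pos'],o['grip_width'])
s=cam('scene');b=s['img'][150:300,290:440]
cv2.imwrite('pics/z16.png',np.hstack([cv2.resize(c['img'][:,:,::-1],(400,300)),cv2.resize(b[:,:,::-1],(300,300),interpolation=2)]))
E
```

```text
[ 0.12262502 -0.1029708   0.06665881] [0.48942487 0.21112548 0.03803104] 0.02363434055693778
```

View pics/z16.png

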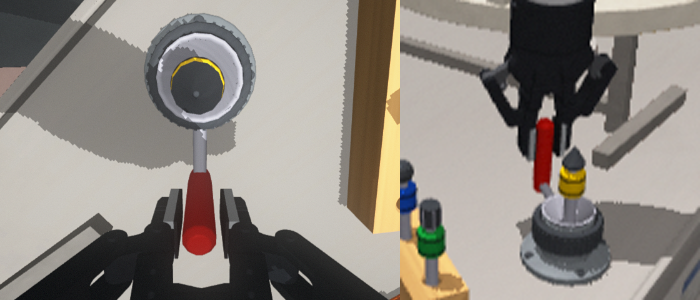

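Call:
send_rows(
  series=[
    [[-0.0064,-0.0003,0],[0,0,1]],
    [[-0.0064,-0.0003,0],[0,0,1]],
    [[-0.0064,-0.0003,0],[0,0,1]],
    [[-0.0064,-0.0003,0],[0,0,1]],
    [[-0.0064,-0.0003,0],[0,0,1]],
    [[-0.0064,-0.0003,0],[0,0,1]],
    [[-0.0064,-0.0003,0],[0,0,1]],
    [[0,0,0],[0,0,0]],
    [[0,0,0],[0,0,0]],
  ],
)

```text
clock: 18.42
tcp_pos: [0.4515, 0.1888, 0.038]
orientation: [-3.12, -0.37, 0.0]
contact_force: [0.3, -0.2, 0.3]
grip_width: 0.0235
```

```bash
python3 - <<'E'
from h import *
c=cam('wrist');o=r.get_obs();print(o['contact_force'],o['tcp_pos'],o['grip_width'],o['joints'].round(2),o['moment'])
s=cam('scene');b=s['img'][150:300,290:440]
cv2.imwrite('pics/z17.png',np.hstack([cv2.resize(c['img'][:,:,::-1],(400,300)),cv2.resize(b[:,:,::-1],(300,300),interpolation=2)]))
save(cam('top'),'t17.png')
E
```

```text
[-0.26812069  0.46750655  0.09700732] [0.45152429 0.18872504 0.03799641] 0.023415412028034086 [-0.83  0.42  0.37  2.14 -0.26  0.62 -0.04] [-0.00382505 -0.0098193   0.00932669]
```

View pics/z17.png

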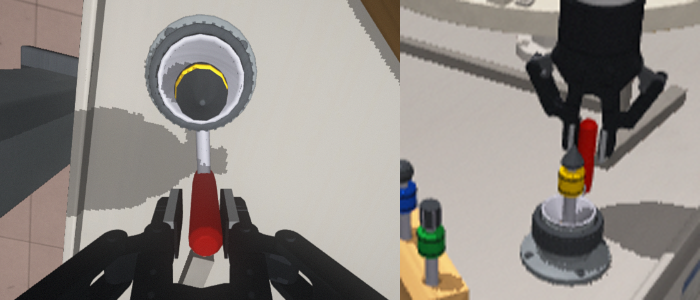

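View pics/t17.png

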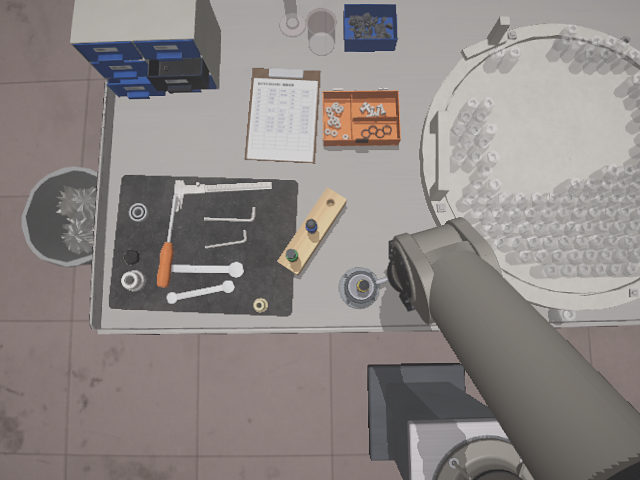

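Call:
send_rows(
  series=[
    [[-0.0064,-0.0003,0],[0,0,1]],
    [[-0.0064,-0.0003,0],[0,0,1]],
    [[-0.0064,-0.0003,0],[0,0,1]],
    [[-0.0064,-0.0003,0],[0,0,1]],
    [[-0.0064,-0.0003,0],[0,0,1]],
    [[0,0,0],[0,0,0]],
    [[0,0,0],[0,0,0]],
  ],
)

```text
clock: 19.45
tcp_pos: [0.4197, 0.1883, 0.038]
orientation: [-3.126, 0.314, 0.0]
contact_force: [0.5, -0.7, -0.3]
grip_width: 0.0236
```

```bash
python3 - <<'E'
from h import *
c=cam('wrist');o=r.get_obs();print(o['contact_force'],o['tcp_pos'],o['grip_width'],o['joints'].round(2),R.from_rotvec(o['orientation']).as_matrix().round(3).tolist())
s=cam('scene');b=s['img'][150:300,290:440]
cv2.imwrite('pics/z18.png',np.hstack([cv2.resize(c['img'][:,:,::-1],(400,300)),cv2.resize(b[:,:,::-1],(300,300),interpolation=2)]))
E
```

```text
[-0.24307036 -0.34694704 -0.42864435] [0.41975144 0.18822006 0.03797273] 0.023536862504659455 [-0.96  0.4   0.49  2.21 -0.34  0.6  -0.42] [[0.98, -0.2, -0.0], [-0.2, -0.98, 0.0], [-0.0, -0.0, -1.0]]
```

View pics/z18.png

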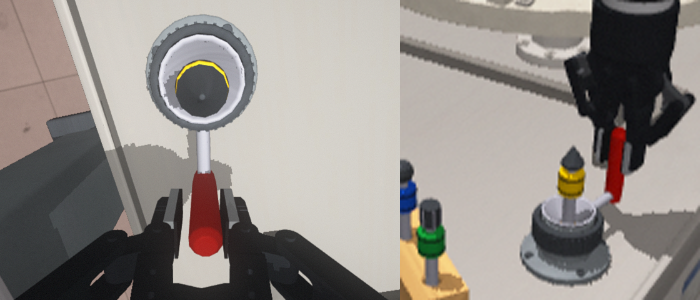

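Call:
send_rows(
  series=[
    [[-0.0064,-0.0003,0],[0,0,1]],
    [[-0.0064,-0.0003,0],[0,0,1]],
    [[0,0,0],[0,0,0]],
    [[0,0,0],[0,0,0]],
  ],
)

```text
clock: 20.05
tcp_pos: [0.4081, 0.1917, 0.0382]
orientation: [-3.086, 0.586, -0.001]
contact_force: [2.0, -2.3, 0.5]
grip_width: 0.0235
```

Call:
send_rows(
  series=[
    [[-0.003,0,0],[0,0,0.4]],
    [[0,0,0],[0,0,0]],
    [[0,0,0],[0,0,0]],
  ],
)

```text
clock: 20.42
tcp_pos: [0.4084, 0.1922, 0.0384]
orientation: [-3.074, 0.644, -0.01]
contact_force: [11.9, -4.6, -7.5]
grip_width: 0.0234
```

```bash
python3 - <<'E'
from h import *
c=cam('wrist');save(c,'w20.png');o=r.get_obs();print(o['contact_force'],o['tcp_pos'],o['grip_width'],o['joints'].round(2))
h=cv2.cvtColor(c['img'],cv2.COLOR_RGB2HSV);v=c['img'][...,0].astype(int)-c['img'][...,1]
m=((v>60)&((h[...,0]<5)|(h[...,0]>175))).astype(np.uint8)*255;k,l,st,ce=cv2.connectedComponentsWithStats(m)
print([(st[i].tolist(),ce[i].round(1)) for i in range(1,k) if st[i][4]>50])
E
```

```text
[11.76346443 -4.75582883 -7.12509198] [0.40835372 0.19220692 0.03843496] 0.023172302097452104 [-1.04  0.4   0.56  2.24 -0.37  0.59 -0.62]
[([305, 275, 54, 135, 5696], array([329.9, 346.9]))]
```

View pics/w20.png

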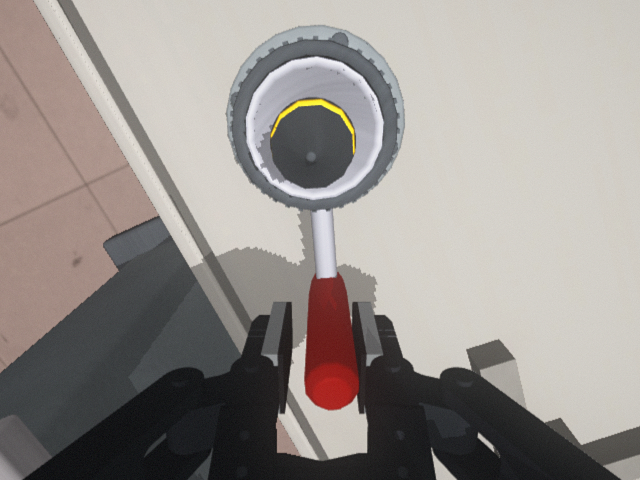

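```bash
python3 - <<'E'
from h import *
c=cam('wrist');A=np.array([.4347,.2576])
P=onz(c,(331,389),.110)[:2];print(P,np.linalg.norm(P-A));a1=np.arctan2(*(P-A)[::-1])
C=onz(c,(316,130),.058)[:2];a1b=np.arctan2(*(P-C)[::-1]);print('collet',C,'tip',onz(c,(311,157),.128))
P0=np.array([.49103663,.2095759]);a0=np.arctan2(*(P0-A)[::-1]);print(a0,a1,a0-a1,a0-a1b)
E
```

```text
[0.41130695 0.18893822] 0.07253739811420057
collet [0.43702794 0.25931662] tip [0.43625438 0.25905007 0.128     ]
-0.7059140776634446 -1.8991618764321074 1.1932477987686627 1.215269150940888
```

Call:
send_rows(
  series=[
    [[0.004,0,0],[0,0,0]],
    [[0,0,0],[0,0,0]],
  ],
)

```text
clock: 20.78
tcp_pos: [0.408, 0.1913, 0.0379]
orientation: [3.075, -0.642, -0.001]
contact_force: [2.7, -2.0, 0.9]
grip_width: 0.0234
```

Call:
send_rows(
  series=[
    [[0,0,0],[0,0,0]],
    [[0,0,0],[0,0,0]],
    [[0,0,0],[0,0,0]],
    [[0,0,0],[0,0,0]],
    [[0,0,0],[0,0,0]],
    [[0,0,-0.01],[0,0,0]],
    [[0,0,-0.02],[0,0,0]],
    [[0,0,-0.03],[0,0,0]],
    [[0,0,-0.03],[0,0,0]],
    [[0,0,-0.03],[0,0,0]],
    [[0,0,-0.02],[0,0,0]],
    [[0,0,0],[0,0,0]],
    [[0,0,0],[0,0,0]],
  ],
  fingers=0,
)

```text
clock: 22.4
tcp_pos: [0.4078, 0.1911, 0.1776]
orientation: [3.075, -0.642, -0.001]
contact_force: [-0.3, -0.0, -0.4]
grip_width: 0.0855
```

```bash
python3 - <<'E'
from h import *
c=cam('wrist');save(c,'w21.png');o=r.get_obs();print(o['clock'],o['contact_force'],o['tcp_pos'],o['grip_width'])
s=cam('scene');save(s,'s21.png')
E
```

```text
22.45 [ 0.03932061 -0.20711863 -0.44426118] [0.40766832 0.19100748 0.17731966] 0.08531699639606499
```

View pics/w21.png

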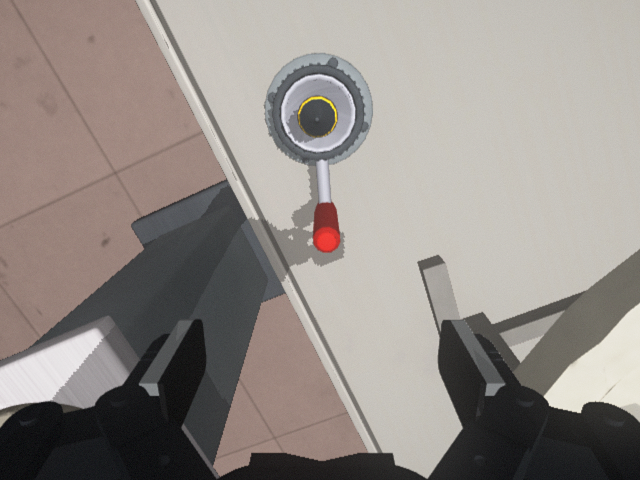

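View pics/s21.png

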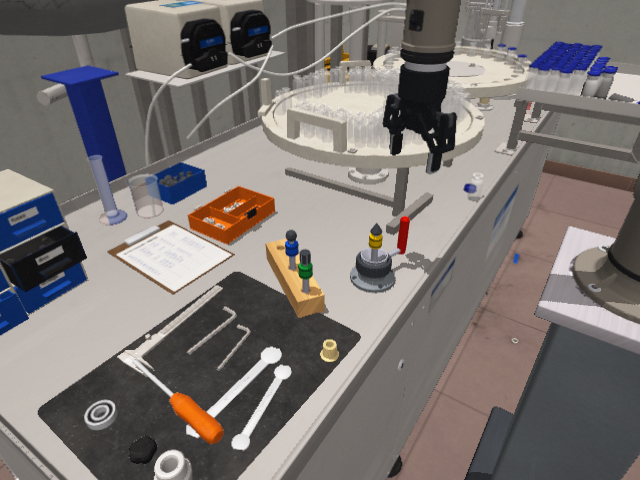

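```bash
python3 - <<'E'
from h import *
c=cam('wrist');s=cam('scene')
P=onz(c,(326.5,240),.110)[:2]; C=onz(c,(317.5,112.5),.058)[:2]
for A in(C,np.array([.4357,.2588])): print(A,P,np.linalg.norm(P-A),-.706-np.arctan2(*(P-A)[::-1]))
print('tip',tri([c,s],[(317,119),(375.7,224)]))
E
```

```text
[0.43621926 0.25949117] [0.41157196 0.18830573] 0.07533164546590415 1.1981180952397412
[0.4357 0.2588] [0.41157196 0.18830573] 0.07450909030077064 1.1945677105330332
tip [0.43640902 0.25860202 0.12453445]
```

```bash
python3 - <<'E'
from bench import r
print(r.hand_in()); o=r.get_obs(); print(o['clock'],o['contact_force'])
E
```

```text
the job is handed in; nothing more can be done
None
the job is handed in; nothing more can be done
```

I took the yellow-sleeved countersink from the stand, set it fully home in the open collet, and swung the red handle clockwise to its stop. I then opened the gripper, raised the tool clear and handed the job in at about 22.6 s. No verdict was reported.

**Last checks**
- **Bit:** it stands upright on the collet axis. Its tip measured at z ≈ 0.125–0.127 m against an expected 0.128 m, so it is home.
- **Nut:** turned to about 1.19–1.20 rad, measured from the handle's position. The push force rose to about 15 N with no further movement.
- **Release:** the contact force was near zero with the gripper clear.

**What disagreed:** the fingertips end about 35 mm short of the stated TCP. My first grasp therefore closed on the cone instead of the sleeve, with the opening reading 17.7 mm. I saw this in the pictures, reopened, went 35 mm lower and gripped the sleeve. The opening then read 22.7 mm for a 24 mm sleeve, about 1.3 mm low.

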